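# Lock the inspection tray in its nest

## Robot

A 6-joint arm with a two-finger parallel gripper is mounted at the origin on the work surface. World frame = base frame: x ahead of the robot, y to its left, z up, the work surface at z = 0. Lengths are in m, angles in rad, forces in N, time in s.
With the tool pointing down it reaches from about 0.325 to 0.875 m from the base axis. Payload 4.4 kg.
Tool frame: the origin (TCP) lies at the very end of the fingers, on their centre line; the grasp point (between the pads) lies 19 mm behind it (grip_depth is the z of the grasp point in the tool frame, in m); z points along the fingers, y is the line along which they close (so a half turn about z gives the same grasp; the last joint's range is limited). The gripper opens to 85 mm and grips with 20 to 120 N. Pads are 22 mm wide; open, the fingers measure 114 mm over their backs; the gripper's body (76 mm by 85 mm) begins 54 mm behind the grasp point. The pads swing forward as they close: fully open they stand 13 mm farther back than shut.
Start: joints at [-1.282, 0.207, 1.542, -0, 1.393, -0.15], TCP at [0.244, -0.521, 0.195] pointing down, gripper open.
Joint ranges: [-2.73, 2.73], [-0.86, 2.22], [0.23, 2.46], [-1.11, 4.25], [0.08, 2.63], [-2.82, 2.82]. Speed limits (rad/s): [2.79, 2.79, 3.14, 3.14, 3.14, 3.14].

## Interface

Orientations are given as a rotation vector (axis times angle).
In Python, from cell import read_state, capture, camera_params, job_done, spot_in, landmark_of, grip_depth gives the robot as it stands.
- The arm moves only by the tool apply_moves, never from a script. Its argument "deltas" is a list of rows, each an object with "delta_pos": the shift along the tool's x, y, z in cm, a list of three; "dr": the turn, a rotation vector about the tool's x, y, z in degrees, a list of three. In form: [{"delta_pos": [tx, ty, tz], "dr": [ax, ay, az]}, ...]. A call has 1 to 10 rows; each row is the pose to reach, as a shift and turn from the pose commanded when the call began, along the tool's axes at that moment; what a row does not reach only later rows make up. A row lasts 1/12 s, in which the tool goes at most 41.7 mm and 7.16 degrees, less where a joint would pass 70% of its speed; a pose out of reach is approached as far as the arm can. A call with a gripper value outside its range is refused whole. "claw" is the closure, from 0 (fully open) to 1 (shut), set as the call begins (left out, the last holds). The fingers move at their own pace and stop on an object; "squeeze" is the grip in N (left out, the last holds). Time passes only in rows, so rows that repeat a pose let the fingers close. It gives the time, the measured TCP pose, the force, the opening and the grip force at its end, in the units of the state.
- read_state(): the state, without advancing time (a new reading comes with each control period).
- capture(name): name is "scene" or "top" or "wrist"; returns (picture, depth): 480x640x3 uint8, blue, green, red; 480x640 float32, m along the optical axis (not along the pixel's ray), 0 where there is no reading.
- camera_params(name): a dict with "K" (3x3 intrinsics, pixels), "distortion" ([k1, k2, p1, p2, k3] as OpenCV has them; the pictures are not rectified), "R" (3x3) and "t" (3): a world point X has camera coordinates R X + t. Camera axes: x right, y down, z forward; pixel columns grow to the right and rows downward; lengths in m; the calibration is good to about 2 mm. A picture is of the moment at which its call begins: read the wrist's pose just before it. camera_params takes no time and is no camera call; for the wrist camera it gives the pose at the moment of the call.
- job_done(): hands the job in; it is judged then, once.
Trained networks look in the newest picture that a camera, given by its name, has taken for a name from the list of things; names that differ only in an ending like _2 or _b are one class to them, and where a whole thing is asked for, a point or a joint stands for the part that bears it (a point fixed in the world has none). Each returns a list of dicts, best first, with "p" (0 to 1); they miss things now and then, are a little off and sometimes report something else, mostly with a low value. They report only what shows in the picture. A call takes as long as a camera call. They do not tell look-alikes from the thing itself.
- spot_in(label, camera): "at" ([row, column] in pixels, amid what is visible of it).
- landmark_of(label, camera): "at" ([row, column] in pixels: a listed point, or the origin of a listed thing).
The state is a dict: "time_s": time; "joint_positions": joint angles; "qd": joint speeds; "joint_efforts": joint torques, N m; "tool_pos": TCP position; "tool_rot": TCP orientation; "force": force on the tool from outside, world axes, zero at the start; "ft_torque": the same for the moment, N m; "width": finger opening in m; "gripper_force": force on a finger pad.
Only numpy, scipy, OpenCV 4.12 (cv2) and the standard library are available. Lean on these libraries where they do the work, as an engineer would, in place of code of your own. Each camera call takes 0.05 s, during which the arm holds its last target. There are 200 camera calls.

## Task

Lock the tray of white parts in its nest by pushing only, without gripping or lifting anything: push the disc's upright peg round until the disc's slot lines up with the locking bar, then push the bar by its rear end through the slot until its nose is fully home against the stop in the lock block. Leave everything else standing where it is, and finish clear.

Things in the scene. Friction and masses are not known exactly. Their poses are not given: they have to be found in the camera images.
- nest: The fixed nest: an aluminium plate 370 x 190 mm, 10 mm thick, flat on the bench, with the tray of white parts at one end. Origin on the bench surface (z = 0) under the disc's axis. x points the way the bar is pushed (guide, disc, lock block, tray), y to the left of that, z up. Along x, in mm: plate -270 to 100, disc -45 to 45, lock block 52 to 92, tray 100 to 350 (up to z = 27)
- guide (a point): Middle of the guide's front end, 50 mm before the disc's axis, on the guide floor, 16 mm above the bench. The floor, 20 mm wide, runs back from here for 220 mm. Two walls, each 12 mm thick, 21 mm apart inside, tops 26 mm above the bench, line its front 105 mm
- disc_axis (a point): Centre of the disc's top face, on its vertical turning axis, 34 mm above the bench. The disc is 90 mm across. A straight slot 24 mm wide, 18 mm deep and open at both ends runs right across its middle.
- disc (a joint): Disc angle in rad, growing counter-clockwise seen from above; friction holds it where it is left; it turns with about 2 N at the peg. The slot is in line with the bar at 0 and again at 3.14 (either will do), with no catch there; range -0.6 to 3.74, start 0.5 to 2.64. The peg is on the nest's -y side of the disc at 0, the +x side at 1.57, the +y side at 3.14
- peg_top (a point): Centre of the top of the disc's upright round peg, 66 mm above the bench. The peg is 14 mm across, stands 32 mm above the disc's top face, 31 mm from the disc's axis, at right angles to the slot.
- bar: The steel locking bar, loose in its guide, nose just outside the disc: 156 mm long, 18 wide, 18 tall, with an upright lug on its rear end (24 mm long, 18 wide, top 45 mm above the underside). Origin on the underside (16 mm above the bench), 80 mm ahead of the rear face; x to the nose, z up. 0.3 to 0.55 kg, slides with a few newtons. Fully home, the origin is 4 mm ahead of the disc's axis
- bar_tail (a point): Middle of the bar's flat upright rear face, 38.5 mm above the bench; the face is 18 mm wide and reaches from 16 to 61 mm above the bench. This is the face to push.
- bar_nose (a point): Middle of the tip of the bar's round nose, 25 mm above the bench, 76 mm ahead of the bar's origin. The nose tapers over its last 16 mm from 18 to 10 mm across, so it finds its way into the slot if the slot is up to about 0.12 rad out of line
- stop (a point): Middle of the stop face in the lock block, 25 mm above the bench, 80 mm beyond the disc's axis. The lock block is 52 mm wide, its top 34 mm above the bench, with a pocket 24 mm wide, open above and towards the disc. The bar is fully home when its nose touches here
- gauge_pin: Bystander, leave alone: a plain steel gauge pin, 22 mm across, 45 mm tall, standing on the nest's plate left of the guide. Origin at the centre of its underside.
- tub: Bystander, leave alone: a small white tub with a lid, 34 mm across, 42 mm tall, standing on the nest's plate right of the guide. Origin at the centre of its underside.
- green_bin: Bystander, leave alone: a green open bin with white parts, 150 x 100 x 60 mm, on the bench to the robot's right. Origin at the centre of its underside.
- red_bin: Bystander, leave alone: a red open bin of the same size, on the bench to the robot's right. Origin at the centre of its underside.
- driver: Bystander, leave alone: a screwdriver lying on the bench far from the robot. Origin at the centre of its underside.
- spray: Bystander, leave alone: a clear bottle, 56 mm across, 150 mm tall, on the bench at the left, past the tray. Origin at the centre of its underside.
- cup: Bystander, leave alone: an open blue cup, 70 mm across and 70 mm tall, at the far right. Origin at the centre of its underside.
Not all that is in view belongs to the job. Several things have the shape of the bar; the one meant has the colours described above.

How it is judged:
By the outcome, as a careful person would: the job done as asked, in the order asked, and still so for the second after the job is handed in, with the robot touching nothing.
It also fails if it takes over 54 s, if anything falls off the work surface, if the arm or the gripper's body presses on something with over 40 N, if the wrist force passes 120 N, or if a joint passes its speed limit or range.

## Working session

There is one attempt and no reset: what is moved stays moved. The work goes in short steps, Python scripts to look and compute and a tool call to move; the robot and the scene stay as the last step left them, time stands still between calls to the robot, and variables do not carry over. Pictures are saved under pics/ and viewed, at most 11 in all, crops included, and the job is handed in when it is done.

Besides the shell and the picture viewer there is one more tool, called after "Call:" in YAML: its name, and indented under it one key for each argument. apply_moves: Moves the arm, as the interface text tells. Its arguments: {"type":"object","properties":{"deltas":{"type":"array","items":{"type":"object","properties":{"delta_pos":{"type":"array","items":{"type":"number"}},"dr":{"type":"array","items":{"type":"number"}}}}},"claw":{"type":"number"},"squeeze":{"type":"number"}},"required":["deltas"]}

```bash
mkdir -p pics; ls; cat > h.py <<'E'
import numpy as np, cv2
from cell import *
def ray(cam,at,z,P=None):
    P=P or camera_params(cam);K=np.array(P["K"]);R=np.array(P["R"]);t=np.array(P["t"])
    u=cv2.undistortPoints(np.array([[[at[1],at[0]]]],float),K,np.array(P["distortion"]))[0,0]
    d=R.T@np.array([u[0],u[1],1]);c=-R.T@t
    return c+d*(z-c[2])/d[2]
E
python3 - <<'E'
from h import *
s=read_state();print(s)
for c in ["top","scene"]:
    im,d=capture(c);cv2.imwrite(f"pics/{c}0.png",im)
    for n,z in [("guide",.016),("disc_axis",.034),("peg_top",.066),("bar_tail",.0385),("bar_nose",.025),("stop",.025),("nest",0),("gauge_pin",0),("tub",0)]:
        for r in landmark_of(n,c)[:3]: print(c,n,np.round(r["at"]),round(r["p"],2),np.round(ray(c,r["at"],z),4))
E
```

```text
pics
{'time_s': 0.0, 'joint_positions': array([-1.28248102e+00,  2.07459201e-01,  1.54297217e+00, -5.89894065e-06,
        1.39349751e+00, -1.50499641e-01]), 'qd': array([ 2.62464456e-04, -8.10009222e-04,  6.63546699e-05,  4.35417377e-04,
       -7.55532383e-04,  7.68216484e-04]), 'joint_efforts': array([ 1.79702154e-03, -3.83026600e+01, -2.91598660e+01, -4.11590224e-05,
        1.04092385e-02,  2.46073071e-06]), 'tool_pos': array([ 0.24404266, -0.51970517,  0.19429497]), 'tool_rot': array([-3.06400316e+00, -6.83266269e-01,  2.61576561e-04]), 'force': array([ 0.523857  , -0.12509615,  0.98337779]), 'ft_torque': array([-0.019768  ,  0.03664415,  0.01518435]), 'gripper_force': 0.0, 'width': 0.08534254804230292}
top guide [262. 347.] 0.76 [ 0.5489 -0.0463  0.016 ]
top disc_axis [263. 332.] 0.91 [0.5418 0.0026 0.034 ]
top peg_top [260. 322.] 0.8 [0.5494 0.036  0.066 ]
top bar_tail [222. 242.] 0.81 [0.6683 0.2958 0.0385]
top bar_tail [258. 404.] 0.59 [ 0.5627 -0.2282  0.0385]
top bar_nose [178. 258.] 0.75 [0.8176 0.2549 0.025 ]
top bar_nose [266. 356.] 0.63 [ 0.5368 -0.0746  0.025 ]
top s
[... 325 characters left out ...]
. 296.] 0.92 [ 0.5432 -0.0385  0.016 ]
scene disc_axis [231. 308.] 0.74 [0.5392 0.0112 0.034 ]
scene peg_top [220. 311.] 0.71 [0.5293 0.03   0.066 ]
scene bar_tail [276. 253.] 0.96 [ 0.562  -0.2115  0.0385]
scene bar_tail [211. 403.] 0.7 [0.671  0.2871 0.0385]
scene bar_tail [290. 368.] 0.57 [0.8089 0.0109 0.0385]
scene bar_nose [248. 427.] 0.96 [0.8135 0.2505 0.025 ]
scene bar_nose [250. 287.] 0.8 [ 0.5451 -0.0765  0.025 ]
scene bar_nose [342. 251.] 0.63 [ 0.7192 -0.3328  0.025 ]
scene stop [215. 318.] 0.87 [0.505  0.0799 0.025 ]
scene nest [235. 300.] 0.8 [ 0.5144 -0.0013  0.    ]
scene gauge_pin [252. 257.] 0.4 [ 0.4787 -0.1402  0.    ]
scene tub [265. 301.] 0.57 [ 0.6007 -0.0685  0.    ]
```

View pictures.

```bash
python3 - <<'E'
import cv2
a=cv2.imread("pics/top0.png")[190:320,250:450];b=cv2.imread("pics/scene0.png")[180:320,210:400]
cv2.imwrite("pics/c0.png",cv2.resize(a,None,fx=4,fy=4,interpolation=2))
cv2.imwrite("pics/c1.png",cv2.resize(b,None,fx=4,fy=4,interpolation=2))
E
```

```text
(no output)
```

View pics/c0.png

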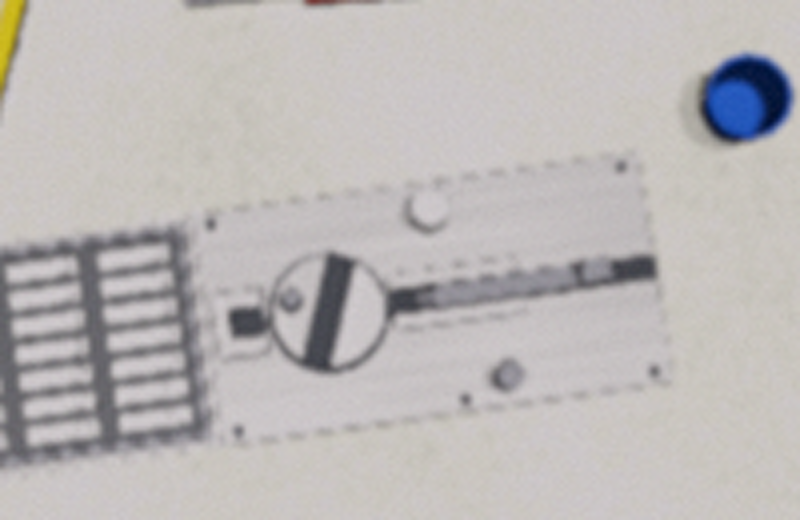

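View pics/c1.png

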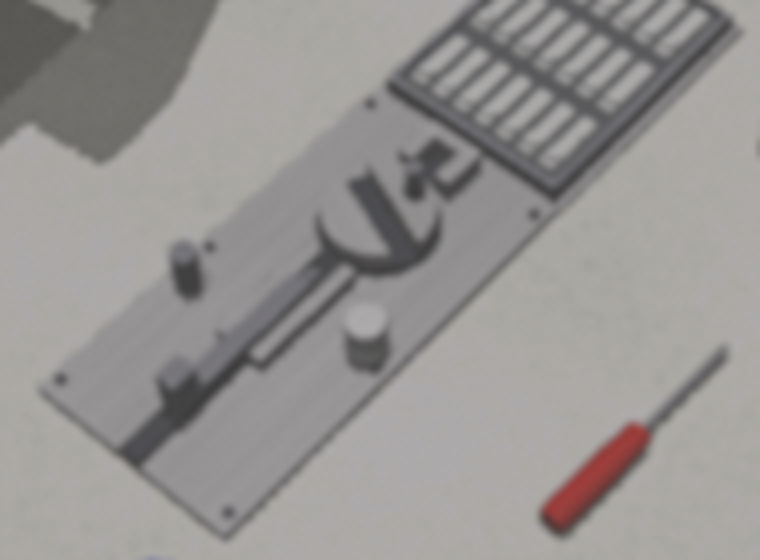

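View pics/scene0.png

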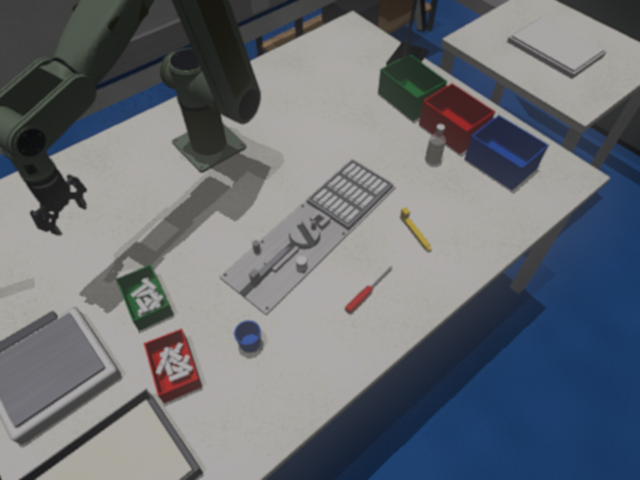

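The nest's +x runs at about 100° in the world frame. The slot is about 1.2 rad out of line, with the peg on the +x, slightly -y side, so I'll turn the disc clockwise to 0. In the top crop the disc centre is near (330,312), the peg near (289,298) and the bar tail near (612,268). I'll go above it now.

Call:
apply_moves:
  deltas:
    - {"delta_pos":[47,-29.5,-5.5],"dr":[0,0,-75]}
    - {"delta_pos":[47,-29.5,-5.5],"dr":[0,0,-75]}
    - {"delta_pos":[47,-29.5,-5.5],"dr":[0,0,-75]}
    - {"delta_pos":[47,-29.5,-5.5],"dr":[0,0,-75]}
    - {"delta_pos":[47,-29.5,-5.5],"dr":[0,0,-75]}
    - {"delta_pos":[47,-29.5,-5.5],"dr":[0,0,-75]}
    - {"delta_pos":[47,-29.5,-5.5],"dr":[0,0,-75]}
    - {"delta_pos":[47,-29.5,-5.5],"dr":[0,0,-75]}
    - {"delta_pos":[47,-29.5,-5.5],"dr":[0,0,-75]}
    - {"delta_pos":[47,-29.5,-5.5],"dr":[0,0,-75]}
  claw: 1
  squeeze: 60

```text
time_s: 1.83
tool_pos: [0.4693, -0.1699, 0.2371]
tool_rot: [2.079, 2.354, 0.0]
force: [0.9, 0.4, 0.2]
width: 0.0
gripper_force: 0.0
```

Call:
apply_moves:
  deltas:
    - {"delta_pos":[10,9,-3],"dr":[0,0,-2.9]}
    - {"delta_pos":[10,9,-3],"dr":[0,0,-2.9]}
    - {"delta_pos":[10,9,-3],"dr":[0,0,-2.9]}
    - {"delta_pos":[10,9,-3],"dr":[0,0,-2.9]}
    - {"delta_pos":[10,9,-3],"dr":[0,0,-2.9]}

```text
time_s: 2.25
tool_pos: [0.5481, -0.0592, 0.2677]
tool_rot: [2.019, 2.404, 0.003]
force: [-0.1, -0.9, 0.3]
width: -0.0003
gripper_force: 0.0
```

```bash
python3 - <<'E'
from h import *
print(read_state()["tool_pos"],read_state()["tool_rot"])
P=camera_params("wrist");c="wrist"
im,d=capture(c);cv2.imwrite(f"pics/w0.png",im)
print(-np.array(P["R"]).T@P["t"],P["R"])
for n,z in [("guide",.016),("disc_axis",.034),("peg_top",.066),("bar_tail",.0385),("bar_nose",.025),("stop",.025),("gauge_pin",0.01),("tub",0.01)]:
  for r in landmark_of(n,c)[:2]: print(c,n,np.round(r["at"]),round(r["p"],2),np.round(ray(c,r["at"],z,P),4))
E
```

```text
[ 0.54809827 -0.05921321  0.26765101] [2.01916432 2.40432382 0.0025649 ]
[0.53407411 0.01948448 0.44565773] [[ 0.9848798   0.17322373  0.0023048 ]
 [ 0.16394193 -0.93624207  0.31076332]
 [ 0.05598944 -0.30568666 -0.95048453]]
wrist guide [178. 306.] 0.76 [ 0.5397 -0.0489  0.016 ]
wrist guide [146. 550.] 0.2 [0.7876 0.0287 0.016 ]
wrist disc_axis [130. 308.] 0.85 [0.5338 0.0009 0.034 ]
wrist peg_top [ 97. 319.] 0.87 [0.5381 0.0327 0.066 ]
wrist bar_nose [195. 302.] 0.66 [ 0.539  -0.0661  0.025 ]
wrist stop [ 40. 308.] 0.76 [0.5195 0.0823 0.025 ]
wrist gauge_pin [241. 240.] 0.93 [ 0.477  -0.1354  0.01  ]
wrist tub [210. 370.] 0.58 [ 0.6169 -0.0727  0.01  ]
```

View pics/w0.png

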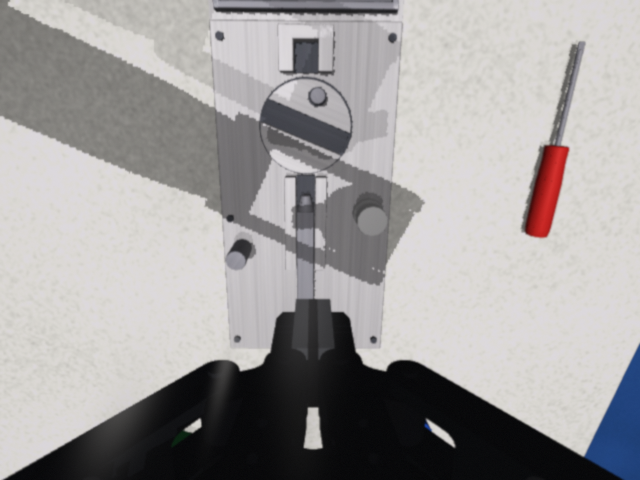

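The disc centre is at (306,124), the peg at (318,96), the slot centreline runs (263,109)–(349,143), the plate screws are at (220,36), (392,38), (237,339), (373,340), and the bar nose is at (305,198).

```bash
python3 - <<'E'
from h import *
r=lambda u,v,z: ray("wrist",[v,u],z)
S=[r(*p,.01) for p in [(220,36),(392,38),(237,339),(373,340)]]
d=(S[0]+S[1]-S[2]-S[3])[:2];print("yaw screws",np.degrees(np.arctan2(d[1],d[0])),np.round(S,4).tolist())
C=r(306,124,.034);st=r(306,40,.025);gd=r(306,177,.026)
print("disc",C,"lock front",r(306,71,.034),"guide end",gd)
d=(r(306,71,.034)-gd)[:2];print("yaw gl",np.degrees(np.arctan2(d[1],d[0])))
a=np.radians(99.);ex=np.array([np.cos(a),np.sin(a)]);ey=np.array([-ex[1],ex[0]])
f=lambda p:np.round([(p-C)[:2]@ex,(p-C)[:2]@ey],4)
sl=r(263,109,.034)-r(349,143,.034);print("slot ang",np.degrees(np.arctan2(sl[:2]@ey,sl[:2]@ex)))
for n,p in dict(peg=r(318,96,.066),pegb=r(317,104,.034),guide=gd,pin=r(236,262,.055),tub=r(371,220,.052),s0=S[0],s1=S[1],s2=S[2],s3=S[3]).items(): print(n,f(p),p)
E
```

```text
yaw screws 99.0669010289074 [[0.4309, 0.07, 0.01], [0.598, 0.0964, 0.01], [0.4842, -0.2665, 0.01], [0.652, -0.2395, 0.01]]
disc [0.52791729 0.00298371 0.034     ] lock front [0.52011484 0.05073825 0.034     ] guide end [ 0.53644358 -0.05001301  0.026     ]
yaw gl 99.20587147950391
slot ang 69.74812776442097
peg [ 0.0251 -0.0111] [0.53499377 0.02946718 0.066     ]
pegb [ 0.0188 -0.0106] [0.53547953 0.02323272 0.034     ]
guide [-0.0537 -0.0001] [ 0.53644358 -0.05001301  0.026     ]
pin [-0.1389  0.0723] [ 0.47820974 -0.14550255  0.055     ]
tub [-0.0927 -0.0671] [ 0.60865229 -0.07813513  0.052     ]
s0 [0.0813 0.0853] [0.43094332 0.06998466 0.01      ]
s1 [ 0.0813 -0.0838] [0.59799242 0.09637102 0.01      ]
s2 [-0.2593  0.0853] [ 0.48422471 -0.26645514  0.01      ]
s3 [-0.2589 -0.0846] [ 0.65200463 -0.23953239  0.01      ]
```

Call:
apply_moves:
  deltas:
    - {"delta_pos":[11.6,-1.2,16.8],"dr":[0,0,-33.7]}
    - {"delta_pos":[11.6,-1.2,16.8],"dr":[0,0,-33.7]}
    - {"delta_pos":[11.6,-1.2,16.8],"dr":[0,0,-33.7]}
    - {"delta_pos":[11.6,-1.2,16.8],"dr":[0,0,-33.7]}
    - {"delta_pos":[11.6,-1.2,16.8],"dr":[0,0,-33.7]}
    - {"delta_pos":[11.6,-1.2,16.8],"dr":[0,0,-33.7]}
    - {"delta_pos":[11.6,-1.2,16.8],"dr":[0,0,-33.7]}
    - {"delta_pos":[11.6,-1.2,16.8],"dr":[0,0,-33.7]}

```text
time_s: 3.37
tool_pos: [0.5163, 0.0497, 0.0998]
tool_rot: [1.245, 2.882, 0.001]
force: [0.3, -1.0, 1.2]
width: -0.0002
gripper_force: 0.0
```

```bash
cat >> h.py <<'E'
A=np.array([.5285,-.0007]);YAW=np.radians(99.1)
ex=np.array([np.cos(YAW),np.sin(YAW)]);ey=np.array([-ex[1],ex[0]])
def nest(p): return np.round([(p[:2]-A)@ex*1e3,(p[:2]-A)@ey*1e3,p[2]*1e3],1)
E
python3 - <<'E'
from h import *
s=read_state();T=cv2.Rodrigues(s["tool_rot"])[0]
print(nest(s["tool_pos"]),"yaw nest",np.degrees(np.arctan2(T[1,0],T[0,0])-YAW),T[:,2],s["width"])
im,d=capture("wrist");cv2.imwrite("pics/w1.png",im)
E
```

```text
[51.7  4.1 99.8] yaw nest 34.180912757105524 [ 2.51369726e-03 -6.84341345e-04 -9.99996606e-01] -0.0001583468624460638
```

View pics/w1.png

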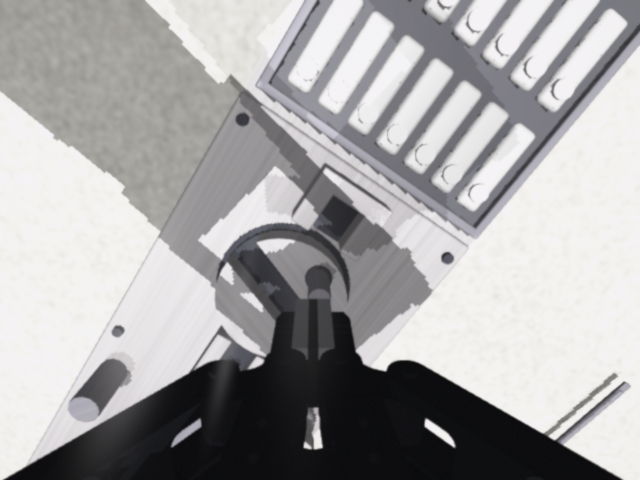

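The peg top is at about (318,275). I'll check its position against the tip before going down.

```bash
python3 - <<'E'
from h import *
s=read_state();P=camera_params("wrist");K=np.array(P["K"])
T=cv2.Rodrigues(s["tool_rot"])[0]
def pj(X):
    return cv2.projectPoints(np.array([X],float),cv2.Rodrigues(np.array(P["R"]))[0],np.array(P["t"]),K,np.array(P["distortion"]))[0].ravel()
w=lambda x,y,z:np.r_[A+x/1e3*ex+y/1e3*ey,z]
print(K.tolist(),"tip",pj(s["tool_pos"]),"pegtop exp",pj(w(28.8,-11,.066)),"axis",pj(w(0,0,.034)),"stop",pj(w(80,0,.025)))
for u,v,z in [(318,272,.066),(317,294,.034),(318,285,.066)]: print((u,v),nest(ray("wrist",[v,u],z)))
for n,z in [("peg_top",.066),("stop",.025),("disc_axis",.034)]:
  for r in landmark_of(n,"wrist")[:2]: print(n,r,nest(ray("wrist",r["at"],z)))
for u,v in [(242,119),(447,258)]: print("screw",nest(ray("wrist",[v,u],.01)))
E
```

```text
[[397.71247260729865, 0.0, 312.633572246065], [0.0, 397.71247260729865, 241.17689141487048], [0.0, 0.0, 1.0]] tip [311.87220272 283.33336978] pegtop exp [310.46547663 300.01179743] axis [273.56934957 302.11199783] stop [340.73608303 204.07598884]
(318, 272) [46.1 -4.6 66. ]
(317, 294) [ 21.6 -21.1  34. ]
(318, 285) [39.3 -9.2 66. ]
stop {'at': [200.5, 349.2], 'p': 0.63} [84.9 -3.5 25. ]
stop {'at': [300.5, 282.3], 'p': 0.25} [-0.1 -6.5 25. ]
disc_axis {'at': [302.8, 278.4], 'p': 0.65} [ 1.4 -2.9 34. ]
screw [87.7 82.5 10. ]
screw [ 88.4 -89.3  10. ]
```

```bash
python3 - <<'E'
import cv2
a=cv2.imread("pics/w1.png")[200:360,210:400]
cv2.imwrite("pics/c2.png",cv2.resize(a,None,fx=4,fy=3.7,interpolation=2))
E
```

```text
(no output)
```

View pics/c2.png

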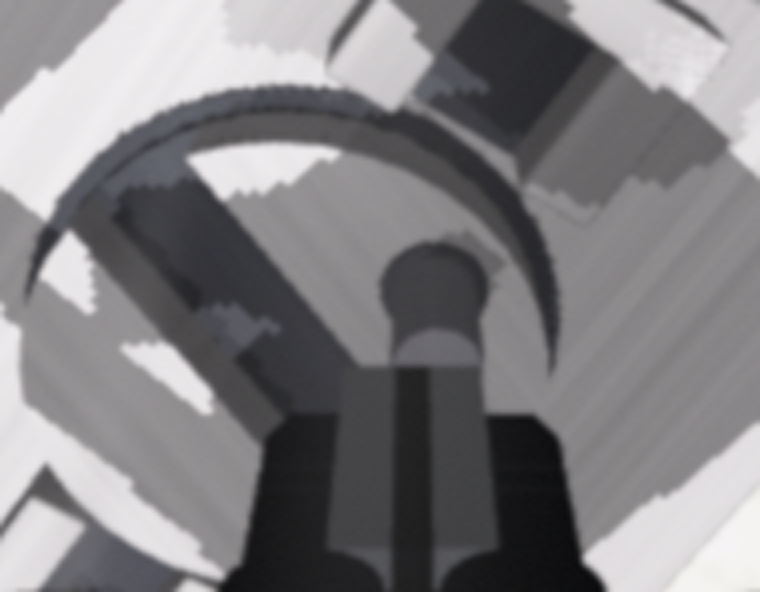

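```bash
python3 - <<'E'
from h import *
s=read_state();P=camera_params("wrist");K=np.array(P["K"]);R=np.array(P["R"]);t=np.array(P["t"])
T=cv2.Rodrigues(s["tool_rot"])[0]
im,d=capture("wrist")
def X(u,v):
    n=cv2.undistortPoints(np.array([[[u,v]]],float),K,np.array(P["distortion"]))[0,0]
    return R.T@(np.array([n[0],n[1],1])*d[v,u]-t)
for v in [275,290,296,298,300,301,303,306,310,320,330,340]:
    for u in [302,324]: print((u,v),round(float(d[v,u]),4),"tool",np.round(T.T@(X(u,v)-s["tool_pos"])*1e3,1),"nest",nest(X(u,v)))
for u in range(280,345,4): print(u,np.round(T.T@(X(u,306)-s["tool_pos"])*1e3,1))
for u in range(308,334,3): print(u,"peg",nest(X(u,296)))
E
```

```text
(302, 275) 0.2651 tool [-24.   -6.8  67. ] nest [27.5 -4.9 33.9]
(324, 275) 0.2528 tool [-19.2   7.6  55.6] nest [ 39.5 -13.9  45.3]
(302, 290) 0.2687 tool [-35.   -6.8  67.2] nest [ 18.3 -11.   33.7]
(324, 290) 0.2334 tool [-20.   7.  35.] nest [ 38.6 -13.9  65.9]
(302, 296) 0.27 tool [-39.5  -6.9  67.1] nest [ 14.6 -13.4  33.8]
(324, 296) 0.2346 tool [-23.8   7.1  35. ] nest [ 35.4 -16.1  65.9]
(302, 298) 0.2695 tool [-40.5  -6.9  66.2] nest [ 13.8 -14.   34.7]
(324, 298) 0.236 tool [-25.6   7.1  35.9] nest [ 34.  -17.1  65.1]
(302, 300) 0.1521 tool [ 11.1  -3.7 -40.4] nest [ 58.4  12.8 141.2]
(324, 300) 0.1515 tool [ 11.4   4.7 -40.9] nest [ 63.3   6.  141.7]
(302, 301) 0.1514 tool [ 11.   -3.6 -41.1] nest [ 58.4  12.7 141.9]
(324, 301) 0.1521 tool [ 10.7   4.8 -40.5] nest [ 62.8   5.6 141.3]
(302, 303) 0.1487 tool [ 11.6  -3.6 -43.8] nest [ 58.8  13.  144.6]
(324, 303) 0.1513 tool [ 10.4   4.7 -41.5] nest [ 62.5   5.4 142.3]
(302, 306) 0.1476 tool [ 11.   -3.5 -45.2] nest [ 58.4  12.6 146. ]
(324, 306) 0.1473 tool [ 11.2   4.6 -45.4] nest [ 63.1   6.  146.2]
(302, 310) 0.1446 too
[... 476 characters left out ...]
l [ 11.6   4.  -69.2] nest [ 63.1   6.8 170. ]
280 [-56.3 -23.7  85.2]
284 [-56.4 -20.7  85.3]
288 [-57.1 -17.9  86.7]
292 [-56.3 -14.8  85.1]
296 [ 10.9  -5.8 -44.9]
300 [ 11.   -4.3 -45.2]
304 [ 11.1  -2.8 -45.4]
308 [ 11.1  -1.3 -45.4]
312 [ 10.7   0.2 -44.6]
316 [ 11.2   1.7 -45.5]
320 [ 10.9   3.1 -45. ]
324 [ 11.2   4.6 -45.4]
328 [ 11.5   6.1 -46. ]
332 [-46.7  13.6  66.6]
336 [-47.2  16.4  67.6]
340 [-47.4  19.1  67.9]
344 [-46.6  21.8  66.4]
308 peg [29.7 -8.5 65. ]
311 peg [31.  -9.8 65.5]
314 peg [ 32.1 -11.2  65.9]
317 peg [ 33.3 -12.5  66.4]
320 peg [ 34.1 -14.1  65.8]
323 peg [ 34.9 -15.7  65.4]
326 peg [ 35.7 -17.3  65. ]
329 peg [ 37.  -18.6  65.6]
332 peg [ 26.2 -30.2  34.1]
```

```bash
python3 - <<'E'
from h import *
s=read_state();T=cv2.Rodrigues(s["tool_rot"])[0]
for c in ["scene","wrist"]:
    P=camera_params(c);K=np.array(P["K"]);R=np.array(P["R"]);t=np.array(P["t"])
    im,d=capture(c);h,w=d.shape
    v,u=np.mgrid[:h,:w];n=cv2.undistortPoints(np.stack([u,v],-1).reshape(-1,1,2).astype(float),K,np.array(P["distortion"]))[:,0]
    X=(np.c_[n,np.ones(len(n))]*d.reshape(-1,1)-t)@R
    q=(X-s["tool_pos"])@T*1e3
    m=(abs(q[:,0])<30)&(abs(q[:,1])<60)&(q[:,2]<28)&(d.ravel()>0)
    Q=q[m];print(c,m.sum())
    for a in range(-120,30,10):
        k=Q[(Q[:,2]>=a)&(Q[:,2]<a+10)]
        if len(k): print(a,len(k),k.min(0).round(),k.max(0).round())
    if c=="scene":
        r=landmark_of("disc_axis",c);p=cv2.projectPoints(np.array([s["tool_pos"]]),cv2.Rodrigues(R)[0],t,K,np.array(P["distortion"]))[0].ravel();print("tip px",p)
        x,y=p.astype(int);a=im[y-60:y+40,x-65:x+65]
        cv2.imwrite("pics/s1.png",cv2.resize(a,None,fx=6,fy=6,interpolation=2))
E
```

```text
scene 2215
-120 74 [ -23.  -55. -120.] [  -0.   58. -110.]
-110 60 [ -20.  -47. -110.] [   8.   49. -100.]
-100 86 [ -18.  -42. -100.] [ 14.  41. -90.]
-90 62 [-17. -31. -90.] [ 14.  35. -80.]
-80 21 [-14. -11. -80.] [  6.  20. -70.]
-70 25 [-14. -12. -70.] [ -3.  15. -60.]
-60 21 [-13. -12. -59.] [ -7.  14. -50.]
-50 15 [-14.  -9. -50.] [ -4.  14. -41.]
tip px [312.81564617 207.01868976]
wrist 52095
-120 14631 [   3.  -60. -120.] [  20.   60. -110.]
-110 12691 [  -8.  -54. -110.] [  19.   54. -100.]
-100 10928 [  -9.  -45. -100.] [ 18.  45. -90.]
-90 6775 [-11. -38. -90.] [ 15.  38. -80.]
-80 2035 [-11. -28. -80.] [ 15.  29. -70.]
-70 1117 [  7. -14. -70.] [ 13.  14. -60.]
-60 1110 [  7. -13. -60.] [ 13.  14. -50.]
-50 809 [  7. -14. -50.] [ 13.  14. -40.]
-40 73 [ 11.  -6. -40.] [ 12.   6. -37.]
```

View pics/s1.png

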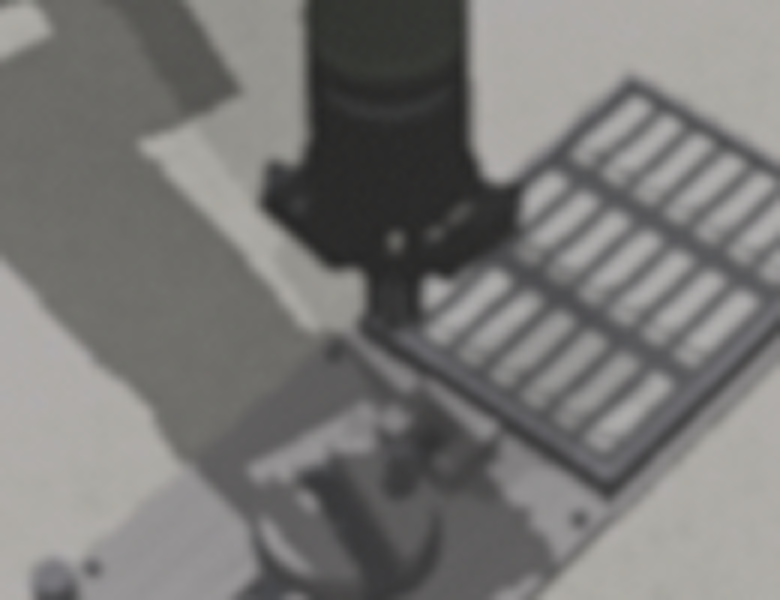

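Both cameras' depth data put the visible fingertips about 40 mm short of the reported TCP. I'll go down to the nominal height first, watch the force, and see which is true.

Call:
apply_moves:
  deltas:
    - {"delta_pos":[0,0,2.7],"dr":[0,0,0]}
    - {"delta_pos":[0,0,5.4],"dr":[0,0,0]}
    - {"delta_pos":[0,0,5.4],"dr":[0,0,0]}
    - {"delta_pos":[-0.5,0,5.4],"dr":[0,0,0]}
    - {"delta_pos":[-1,0,5.4],"dr":[0,0,0]}
    - {"delta_pos":[-1.5,0,5.4],"dr":[0,0,0]}
    - {"delta_pos":[-1.5,0,5.4],"dr":[0,0,0]}

```text
time_s: 4.35
tool_pos: [0.5281, 0.0385, 0.0467]
tool_rot: [1.243, 2.88, 0.002]
force: [0.5, -0.2, -0.4]
width: -0.0001
gripper_force: 0.0
```

```bash
cat >> h.py <<'E'
def cloud(c):
    P=camera_params(c);K=np.array(P["K"]);R=np.array(P["R"]);t=np.array(P["t"])
    im,d=capture(c);h,w=d.shape
    v,u=np.mgrid[:h,:w];n=cv2.undistortPoints(np.stack([u,v],-1).reshape(-1,1,2).astype(float),K,np.array(P["distortion"]))[:,0]
    X=(np.c_[n,np.ones(len(n))]*d.reshape(-1,1)-t)@R
    return im,X,d.ravel()>0
def N(X): return np.c_[(X[:,:2]-A)@ex*1e3,(X[:,:2]-A)@ey*1e3,X[:,2]*1e3]
def pegpts(c):
    im,X,ok=cloud(c);q=N(X)
    m=ok&(np.hypot(q[:,0],q[:,1])<48)&(q[:,2]>60)&(q[:,2]<69)
    return im,q[m]
E
python3 - <<'E'
from h import *
print(grip_depth,nest(read_state()["tool_pos"]))
im,X,ok=cloud("wrist");s=read_state();T=cv2.Rodrigues(s["tool_rot"])[0]
q=(X-s["tool_pos"])@T*1e3;m=ok&(abs(q[:,0])<15)&(abs(q[:,1])<6)&(q[:,2]<-30);print("tip zmax",np.percentile(q[m][:,2],99.5))
for c in ["wrist","top","scene"]:
    im,p=pegpts(c);print(c,len(p),p.mean(0),p.min(0),p.max(0))
    if c=="wrist":cv2.imwrite("pics/w2.png",im[150:400,150:480])
E
```

```text
-0.0187 [38.7 -5.8 46.7]
tip zmax -40.422852759553244
wrist 9 [ 39.36436862 -15.84473355  62.09695286] [ 38.59292422 -17.2712701   60.17286675] [ 39.71167597 -15.14426085  64.74434313]<stdin>:6: RuntimeWarning: Mean of empty slice.
  ret = um.true_divide(
Traceback (most recent call last):
ValueError: zero-size array to reduction operation minimum which has no identity
```

View pics/w2.png

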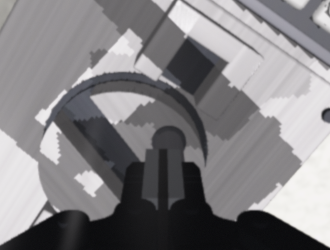

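There's no contact even though the nominal finger would overlap the peg, and in the crop the peg (170,140) stands clear. So the true tips are 40 mm above the reported TCP. I'll back off, go 40 mm lower and push.

Call:
apply_moves:
  deltas:
    - {"delta_pos":[1.8,0,0],"dr":[0,0,0]}
    - {"delta_pos":[1.8,0,0],"dr":[0,0,0]}
    - {"delta_pos":[1.8,0,2],"dr":[0,0,0]}
    - {"delta_pos":[1.8,0,3],"dr":[0,0,0]}
    - {"delta_pos":[1.8,0,4],"dr":[0,0,0]}
    - {"delta_pos":[1.8,0,4],"dr":[0,0,0]}

```text
time_s: 5.0
tool_pos: [0.5105, 0.0526, 0.0022]
tool_rot: [-1.242, -2.881, 0.003]
force: [-1.2, 0.5, -0.4]
width: 0.0002
gripper_force: 0.0
```

```bash
python3 - <<'E'
from h import *
s=read_state();T=cv2.Rodrigues(s["tool_rot"])[0];print(nest(s["tool_pos"]),s["force"])
im,X,ok=cloud("wrist")
q=(X-s["tool_pos"])@T*1e3;m=ok&(abs(q[:,0])<15)&(abs(q[:,1])<6)&(q[:,2]<-30);print("tip zmax",np.percentile(q[m][:,2],99.5))
im,p=pegpts("wrist");print(len(p),p.min(0),p.max(0)) if len(p) else 0
im,X,ok=cloud("top");q=N(X);m=ok&(np.hypot(q[:,0]-31,q[:,1]+13)<20)&(q[:,2]>28);print(np.sort(q[m][:,2])[:40].round())
E
```

```text
[55.5  9.4  2.2] [-1.18713502  0.54863343 -0.36842353]
tip zmax -30.72676090384645
341 [ 26.10913874 -15.24567585  60.00095015] [36.62591037 -6.20587334 67.05897546]
[362. 366. 368. 369. 370. 370. 371. 371. 371. 371. 373. 373. 373. 373.
 374. 374. 375. 375. 375. 375. 375. 376. 376. 377. 377. 377. 378. 378.
 378. 379. 379. 380. 380. 380. 380. 380. 380. 381. 381. 381.]
```

Call:
apply_moves:
  deltas:
    - {"delta_pos":[-0.6,0.5,-0.3],"dr":[0,0,0]}
    - {"delta_pos":[-1.2,0.5,-0.3],"dr":[0,0,0]}
    - {"delta_pos":[-1.8,0.5,-0.3],"dr":[0,0,0]}
    - {"delta_pos":[-2.4,0.5,-0.3],"dr":[0,0,0]}
    - {"delta_pos":[-3.0,0.5,-0.3],"dr":[0,0,0]}
    - {"delta_pos":[-3.6,0.5,-0.3],"dr":[0,0,0]}
    - {"delta_pos":[-4.2,0.5,-0.3],"dr":[0,0,0]}
    - {"delta_pos":[-4.6,0.5,-0.3],"dr":[0,0,0]}
    - {"delta_pos":[-4.7,0.5,-0.3],"dr":[0,0,0]}

```text
time_s: 5.9
tool_pos: [0.549, 0.0214, 0.008]
tool_rot: [-1.244, -2.884, 0.001]
force: [-3.1, 2.0, 1.6]
width: -0.0
gripper_force: 1.5
```

```bash
python3 - <<'E'
from h import *
s=read_state();print(nest(s["tool_pos"]),s["force"])
im,p=pegpts("wrist");print(len(p),p.min(0),p.max(0)) if len(p) else 0
cv2.imwrite("pics/w3.png",im[150:400,150:480])
E
```

```text
[ 18.6 -23.7   8. ] [-3.07664241  1.9683319   1.63650366]
1009 [ -1.97929503 -36.95617701  60.00968995] [32.64524528 -8.61886656 68.98920987]
```

View pics/w3.png

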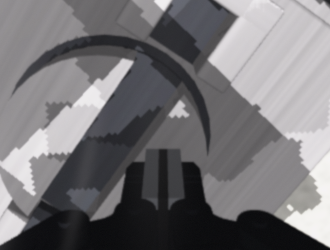

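```bash
cat >> h.py <<'E'
def slot(c="wrist"):
    im,X,ok=cloud(c);q=N(X)
    m=ok&(np.hypot(q[:,0],q[:,1])<40)&(q[:,2]>10)&(q[:,2]<22)
    f=q[m];lo,hi=[],[]
    for a in range(-40,40,3):
        k=f[(f[:,0]>=a)&(f[:,0]<a+3)]
        if len(k)>20: lo.append([a+1.5,*np.percentile(k[:,1],[2,98])])
    lo=np.array(lo);print(lo.round(1).tolist())
    for j in (1,2):
        p=np.polyfit(lo[:,0],lo[:,j],1);print("angle rad",p)
E
python3 - <<'E'
from h import *
slot()
im,X,ok=cloud("wrist");q=N(X);m=ok&(q[:,0]>55)&(q[:,0]<78)&(abs(q[:,1])<20)&(q[:,2]<27)&(q[:,2]>5);k=q[m]
for a in range(54,80,4):
    j=k[(k[:,0]>=a)&(k[:,0]<a+4)]
    if len(j)>20: print(a,np.percentile(j[:,1],[2,98]),j[:,2].mean())
E
```

```text
[[-38.5, -7.9, 8.2], [-35.5, -13.8, 7.9], [-32.5, -14.1, 8.0], [-29.5, -14.2, 8.0], [-26.5, -14.2, 7.8], [-23.5, -14.2, 7.9], [-20.5, -14.3, 7.7], [-17.5, -14.3, 7.9], [-14.5, -14.3, 7.8], [-11.5, -14.3, 7.8], [-8.5, -14.4, 7.7], [-5.5, -14.4, 7.8], [-2.5, -14.5, 7.6], [0.5, -14.5, 7.7], [3.5, -14.6, 7.5], [6.5, -14.7, 7.4], [9.5, -14.6, 7.6], [12.5, -14.6, 7.4], [15.5, -14.7, 7.4], [18.5, -14.7, 7.2], [21.5, -14.8, 7.4], [24.5, -14.8, 7.4], [27.5, -14.9, 7.2], [30.5, -14.9, 7.3], [33.5, -15.0, 7.2], [36.5, -14.9, 7.1], [39.5, -10.3, 7.0]]
angle rad [ -0.01665969 -14.09226922]
angle rad [-0.01250659  7.59488571]
54 [-14.25158191   8.19115416] 15.004202960004443
58 [-14.18778522   8.16545712] 15.409432497672245
62 [-14.18629035   8.22323117] 15.382313264470111
66 [-14.13996978   8.26880098] 15.250088054013911
70 [-14.12214062   8.32194126] 15.404022553603948
74 [-14.0886584    8.20404862] 15.38564560452169
```

The slot is within about 0.02 rad of the pocket direction, and the nose tolerates 0.12. I'll back off, rise, and go behind the bar.

Call:
apply_moves:
  deltas:
    - {"delta_pos":[1.5,0,0],"dr":[0,0,0]}
    - {"delta_pos":[3,0,0],"dr":[0,0,0]}
    - {"delta_pos":[3,0,-4],"dr":[0,0,0]}
    - {"delta_pos":[3,0,-8],"dr":[0,0,0]}
    - {"delta_pos":[3,0,-11],"dr":[0,0,0]}

```text
time_s: 6.47
tool_pos: [0.5274, 0.0451, 0.1196]
tool_rot: [1.241, 2.885, 0.001]
force: [1.1, -0.2, 0.5]
width: 0.0002
gripper_force: 0.0
```

Call:
apply_moves:
  deltas:
    - {"delta_pos":[-26.7,-19,-3],"dr":[0,0,34.2]}
    - {"delta_pos":[-26.7,-19,-3],"dr":[0,0,34.2]}
    - {"delta_pos":[-26.7,-19,-3],"dr":[0,0,34.2]}
    - {"delta_pos":[-26.7,-19,-3],"dr":[0,0,34.2]}
    - {"delta_pos":[-26.7,-19,-3],"dr":[0,0,34.2]}
    - {"delta_pos":[-26.7,-19,-3],"dr":[0,0,34.2]}
    - {"delta_pos":[-26.7,-19,-3],"dr":[0,0,34.2]}
    - {"delta_pos":[-26.7,-19,-3],"dr":[0,0,34.2]}
    - {"delta_pos":[-26.7,-19,-3],"dr":[0,0,34.2]}
    - {"delta_pos":[-26.7,-19,-3],"dr":[0,0,34.2]}

```text
time_s: 7.3
tool_pos: [0.573, -0.2816, 0.1474]
tool_rot: [2.04, 2.389, 0.001]
force: [0.2, 0.6, -0.6]
width: -0.0003
gripper_force: 0.0
```

```bash
python3 - <<'E'
from h import *
s=read_state();T=cv2.Rodrigues(s["tool_rot"])[0]
print(nest(s["tool_pos"]),"yaw nest",np.degrees(np.arctan2(T[1,0],T[0,0])-YAW),s["time_s"])
im,X,ok=cloud("wrist");q=N(X);cv2.imwrite("pics/w4.png",im)
m=ok&(q[:,2]>53)&(q[:,2]<68)&(q[:,0]<-150)&(abs(q[:,1])<30);k=q[m]
print("lug",len(k),np.percentile(k,[2,50,98],axis=0).round(1))
m=ok&(q[:,2]>28)&(q[:,2]<40)&(q[:,0]<-75)&(abs(q[:,1])<15);k=q[m];print("bar top",len(k),np.percentile(k,[2,50,98],axis=0).round(1))
E
```

```text
[-284.4    0.5  147.4] yaw nest -0.08793107833544003 7.3
lug 1246 [[-464.6  -12.2   54.7]
 [-212.2   -3.2   60.6]
 [-199.     5.1   62. ]]
bar top 2954 [[-501.3  -12.1   30.4]
 [-168.2   -2.9   33.6]
 [-137.4    5.2   35.5]]
```

View pics/w4.png

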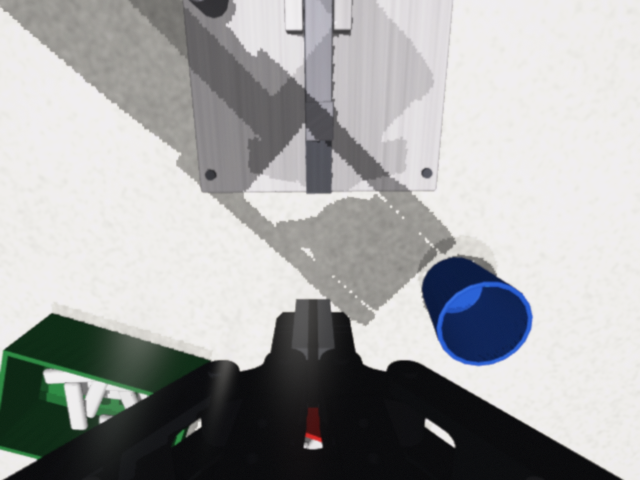

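The lug's front edge is at nest x≈-199, so the tail is at about -224, with y≈-3. The cup (475,320) and green bin stay lower than the gripper's wide parts. I'll go down behind the tail.

Call:
apply_moves:
  deltas:
    - {"delta_pos":[2.5,0.35,4],"dr":[0,0,0]}
    - {"delta_pos":[2.5,0.35,8],"dr":[0,0,0]}
    - {"delta_pos":[2.5,0.35,12],"dr":[0,0,0]}
    - {"delta_pos":[2.5,0.35,14],"dr":[0,0,0]}
    - {"delta_pos":[2.5,0.35,15.2],"dr":[0,0,0]}
    - {"delta_pos":[2.5,0.35,15.2],"dr":[0,0,0]}

```text
time_s: 7.85
tool_pos: [0.5697, -0.2515, -0.0081]
tool_rot: [-2.029, -2.388, 0.001]
force: [-0.8, 0.1, -0.1]
width: -0.0
gripper_force: 0.0
```

```bash
python3 - <<'E'
from h import *
s=read_state();T=cv2.Rodrigues(s["tool_rot"])[0]
print(nest(s["tool_pos"]),s["force"])
im,X,ok=cloud("wrist");q=N(X)
m=ok&(q[:,2]>56)&(q[:,2]<66)&(q[:,0]<-150)&(q[:,0]>-245)&(abs(q[:,1])<15);k=q[m]
print("lug",len(k),np.percentile(k,[2,50,98],axis=0).round(1))
E
```

```text
[-254.2   -1.1   -8.1] [-0.76842828  0.05079525 -0.06968112]
lug 5729 [[-243.7  -12.3   57. ]
 [-211.    -3.4   60.6]
 [-198.4    4.7   64.7]]
```

Call:
apply_moves:
  deltas:
    - {"delta_pos":[1,0.2,0],"dr":[0,0,0]}
    - {"delta_pos":[1.8,0.2,0],"dr":[0,0,0]}
    - {"delta_pos":[2.5,0.2,0],"dr":[0,0,0]}
    - {"delta_pos":[3.5,0.2,0],"dr":[0,0,0]}
    - {"delta_pos":[4.5,0.2,0],"dr":[0,0,0]}
    - {"delta_pos":[5.5,0.2,0],"dr":[0,0,0]}
    - {"delta_pos":[6.5,0.2,0],"dr":[0,0,0]}
    - {"delta_pos":[7.5,0.2,0],"dr":[0,0,0]}
    - {"delta_pos":[8.5,0.2,0],"dr":[0,0,0]}

```text
time_s: 8.65
tool_pos: [0.5612, -0.1706, -0.0041]
tool_rot: [2.036, 2.391, -0.0]
force: [0.2, -4.6, 3.3]
width: -0.0001
gripper_force: 2.1
```

Call:
apply_moves:
  deltas:
    - {"delta_pos":[1,0,0],"dr":[0,0,0]}
    - {"delta_pos":[2,0,0],"dr":[0,0,0]}
    - {"delta_pos":[3,0,0],"dr":[0,0,0]}
    - {"delta_pos":[4,0,0],"dr":[0,0,0]}
    - {"delta_pos":[4.5,0,0],"dr":[0,0,0]}

```text
time_s: 9.07
tool_pos: [0.5532, -0.1251, -0.0048]
tool_rot: [-2.035, -2.391, 0.0]
force: [0.7, -4.8, 3.6]
width: 0.0003
gripper_force: 2.0
```

```bash
cat > chk.py <<'E'
from h import *
s=read_state();print(nest(s["tool_pos"]),s["force"],(s["force"][:2]@ex).round(1),s["time_s"])
im,X,ok=cloud("wrist");q=N(X);cv2.imwrite("pics/w5.png",im)
m=ok&(q[:,2]>56)&(q[:,2]<66)&(q[:,0]<-20)&(abs(q[:,1])<15);k=q[m]
k=k[k[:,0]>nest(s["tool_pos"])[0]+8]
print("lug",len(k),np.percentile(k,[2,50,98],axis=0).round(1))
m=ok&(q[:,2]>28)&(q[:,2]<38)&(q[:,0]>-40)&(q[:,0]<90)&(abs(q[:,1]+3)<6);k=q[m]
if len(k): print("bar top",len(k),np.percentile(k,[2,50,98],axis=0).round(1))
E
python3 chk.py
```

```text
[-126.7   -4.7   -4.8] [ 0.67580176 -4.82069144  3.63747017] -4.9 9.0667
lug 4613 [[-115.8  -10.9   57.5]
 [-103.2   -2.6   60.7]
 [ -91.3    6.4   64.9]]
bar top 3390 [[-39.6  -8.7  32.2]
 [-26.5  -3.   33.6]
 [-14.6   2.8  35. ]]
```

The bar is in the slot with a steady drag of about 5 N and about 40 mm to go. I'll keep pushing, with small steps at the end.

Call:
apply_moves:
  deltas:
    - {"delta_pos":[0.9,-0.1,0],"dr":[0,0,0]}
    - {"delta_pos":[1.8,-0.1,0],"dr":[0,0,0]}
    - {"delta_pos":[2.7,-0.1,0],"dr":[0,0,0]}
    - {"delta_pos":[3.3,-0.1,0],"dr":[0,0,0]}
    - {"delta_pos":[3.5,-0.1,0],"dr":[0,0,0]}
    - {"delta_pos":[3.5,-0.1,0],"dr":[0,0,0]}

```text
time_s: 9.62
tool_pos: [0.5464, -0.091, -0.005]
tool_rot: [-2.034, -2.39, 0.0]
force: [-0.8, -0.7, 0.2]
width: 0.0001
gripper_force: 0.0
```

```bash
python3 chk.py
```

```text
[-92.   -3.4  -5. ] [-0.81764114 -0.72262759  0.2387935 ] -0.6 9.6167
lug 4682 [[-81.1 -10.   57.5]
 [-68.2  -1.6  60.8]
 [-56.4   7.1  64.8]]
bar top 7030 [[-38.5  -8.8  32. ]
 [ -6.5  -3.   33.4]
 [ 19.6   2.8  34.8]]
```

Call:
apply_moves:
  deltas:
    - {"delta_pos":[0.1,0,0],"dr":[0,0,0]}
    - {"delta_pos":[0.2,0,0],"dr":[0,0,0]}
    - {"delta_pos":[0.3,0,0],"dr":[0,0,0]}
    - {"delta_pos":[0.3,0,0],"dr":[0,0,0]}

```text
time_s: 10.0
tool_pos: [0.5467, -0.0897, -0.0046]
tool_rot: [-2.037, -2.391, 0.001]
force: [0.1, -1.0, -0.8]
width: -0.0001
gripper_force: 0.6
```

Call:
apply_moves:
  deltas:
    - {"delta_pos":[0.1,0,0],"dr":[0,0,0]}
    - {"delta_pos":[0.1,0,0],"dr":[0,0,0]}

```text
time_s: 10.17
tool_pos: [0.5467, -0.0887, -0.0045]
tool_rot: [-2.037, -2.391, 0.0]
force: [0.5, -1.8, -1.2]
width: 0.0003
gripper_force: 0.8
```

Call:
apply_moves:
  deltas:
    - {"delta_pos":[0.1,0,0],"dr":[0,0,0]}
    - {"delta_pos":[0.1,0,0],"dr":[0,0,0]}

```text
time_s: 10.33
tool_pos: [0.5467, -0.0876, -0.0044]
tool_rot: [2.037, 2.392, 0.0]
force: [-0.1, -2.0, -1.7]
width: 0.0001
gripper_force: 0.8
```

Call:
apply_moves:
  deltas:
    - {"delta_pos":[0.1,0,0],"dr":[0,0,0]}
    - {"delta_pos":[0.2,0,0],"dr":[0,0,0]}
    - {"delta_pos":[0.2,0,0],"dr":[0,0,0]}

```text
time_s: 10.58
tool_pos: [0.5464, -0.0854, -0.0044]
tool_rot: [-2.037, -2.392, -0.0]
force: [0.6, -0.4, -1.3]
width: 0.0001
gripper_force: 0.6
```

```bash
python3 chk.py; python3 - <<'E'
from h import *
s=read_state();T=cv2.Rodrigues(s["tool_rot"])[0];im,X,ok=cloud("wrist");q=(X-s["tool_pos"])@T*1e3
m=ok&(q[:,2]<-40)&(q[:,2]>-52)&(abs(q[:,1])<10);print(np.percentile(q[m],[1,50,99],axis=0))
E
```

```text
[-86.5  -4.2  -4.4] [ 0.56393849 -0.36098902 -1.25497115] -0.4 10.5833
lug 4627 [[-75.5 -10.5  57.5]
 [-62.7  -2.3  60.8]
 [-51.    6.6  64.9]]
bar top 7499 [[-38.4  -8.8  32. ]
 [ -3.1  -3.1  33.4]
 [ 25.2   2.8  34.8]]
[[  6.93428849  -9.75185847 -51.8762257 ]
 [ 35.26283475  -0.35938257 -46.50505445]
 [ 35.8395436    9.82619636 -40.16270917]]
```

Call:
apply_moves:
  deltas:
    - {"delta_pos":[0.1,0,0],"dr":[0,0,0]}
    - {"delta_pos":[0.2,0,0],"dr":[0,0,0]}
    - {"delta_pos":[0.2,0,0],"dr":[0,0,0]}

```text
time_s: 10.93
tool_pos: [0.5461, -0.0835, -0.0044]
tool_rot: [2.037, 2.392, 0.0]
force: [0.0, -1.1, -0.9]
width: 0.0
gripper_force: 0.7
```

Call:
apply_moves:
  deltas:
    - {"delta_pos":[0.1,0,0],"dr":[0,0,0]}
    - {"delta_pos":[0.2,0,0],"dr":[0,0,0]}
    - {"delta_pos":[0.2,0,0],"dr":[0,0,0]}

```text
time_s: 11.18
tool_pos: [0.5459, -0.0822, -0.0043]
tool_rot: [2.036, 2.391, -0.001]
force: [0.3, -4.6, -1.9]
width: 0.0
gripper_force: 2.0
```

```bash
python3 chk.py; python3 - <<'E'
from h import *
im,X,ok=cloud("wrist");q=N(X)
m=ok&(abs(q[:,1]+3)<4)&(q[:,0]>20);k=q[m]
for a in range(20,110,3):
    j=k[(k[:,0]>=a)&(k[:,0]<a+3)]
    if len(j): print(a,len(j),np.percentile(j[:,2],[5,50,95]).round(1))
E
```

```text
[-83.2  -4.3  -4.3] [ 0.32963564 -4.5740504  -1.94943583] -4.6 11.1833
lug 4617 [[-72.1 -10.7  57.4]
 [-59.4  -2.4  60.8]
 [-47.7   6.5  64.7]]
bar top 7811 [[-38.2  -8.8  32. ]
 [ -1.   -2.9  33.4]
 [ 28.5   2.8  34.8]]
20 274 [32.2 33.2 34.3]
23 275 [32.  33.1 34.3]
26 284 [32.1 33.  34.3]
29 52 [31.9 33.  33.9]
```

Call:
apply_moves:
  deltas:
    - {"delta_pos":[0.1,0,0],"dr":[0,0,0]}
    - {"delta_pos":[0.2,0,0],"dr":[0,0,0]}
    - {"delta_pos":[0.2,0,0],"dr":[0,0,0]}

```text
time_s: 11.53
tool_pos: [0.5469, -0.082, -0.0037]
tool_rot: [2.033, 2.389, -0.002]
force: [2.8, -8.1, -1.7]
width: 0.0001
gripper_force: 4.3
```

Call:
apply_moves:
  deltas:
    - {"delta_pos":[0.1,0,0],"dr":[0,0,0]}
    - {"delta_pos":[0.2,0,0],"dr":[0,0,0]}
    - {"delta_pos":[0.2,0,0],"dr":[0,0,0]}

```text
time_s: 11.78
tool_pos: [0.5479, -0.0818, -0.0029]
tool_rot: [2.03, 2.386, -0.003]
force: [2.1, -12.8, -1.8]
width: -0.0004
gripper_force: 6.4
```

The position has stalled while the force climbs, so the nose is against the stop. One slightly firmer press, then I'll retreat straight back and up.

Call:
apply_moves:
  deltas:
    - {"delta_pos":[0.1,0,0],"dr":[0,0,0]}
    - {"delta_pos":[0.3,0,0],"dr":[0,0,0]}
    - {"delta_pos":[0.3,0,0],"dr":[0,0,0]}

```text
time_s: 12.03
tool_pos: [0.5486, -0.0817, -0.0021]
tool_rot: [2.026, 2.383, -0.006]
force: [2.7, -20.0, -0.8]
width: 0.0
gripper_force: 9.9
```

Call:
apply_moves:
  deltas:
    - {"delta_pos":[-1.5,0,0],"dr":[0,0,0]}
    - {"delta_pos":[-3.5,0,0],"dr":[0,0,0]}
    - {"delta_pos":[-5,0,-2],"dr":[0,0,0]}
    - {"delta_pos":[-5,0,-6],"dr":[0,0,0]}
    - {"delta_pos":[-5,0,-10],"dr":[0,0,0]}
    - {"delta_pos":[-5,0,-14],"dr":[0,0,0]}
    - {"delta_pos":[-5,0,-18],"dr":[0,0,0]}
    - {"delta_pos":[-5,0,-20],"dr":[0,0,0]}
    - {"delta_pos":[-5,0,-20],"dr":[0,0,0]}

```text
time_s: 12.78
tool_pos: [0.5566, -0.1246, 0.2029]
tool_rot: [2.03, 2.384, 0.009]
force: [0.7, -0.2, -0.5]
width: 0.0001
gripper_force: 0.0
```

```bash
python3 - <<'E'
from h import *
s=read_state();print(nest(s["tool_pos"]),s["force"],s["time_s"])
im,X,ok=cloud("wrist");cv2.imwrite("pics/w6.png",im)
q=N(X);m=ok&(abs(q[:,1]+3)<4)&(q[:,0]>-120)
k=q[m]
for a in list(range(-80,-40,3))+list(range(46,100,3)):
    j=k[(k[:,0]>=a)&(k[:,0]<a+3)]
    if len(j): print(a,len(j),np.percentile(j[:,2],[5,50,95]).round(1))
E
```

```text
[-126.8   -8.1  202.9] [ 0.65017712 -0.24662107 -0.49603328] 12.7833
-80 36 [14.8 15.4 16.8]
-77 9 [14.4 15.7 17. ]
-74 20 [59.6 61.1 61.8]
-71 40 [59.4 60.9 61.8]
-68 39 [59.3 60.8 62.2]
-65 41 [59.7 60.7 61.9]
-62 40 [59.9 60.8 62.4]
-59 40 [59.9 60.6 61.7]
-56 40 [59.7 60.7 61.8]
-53 40 [59.5 60.9 61.8]
-50 38 [33.  59.7 61.7]
-47 35 [32.  33.5 34.4]
-44 36 [32.9 33.5 34.2]
-41 36 [32.6 33.5 35. ]
```

View pics/w6.png

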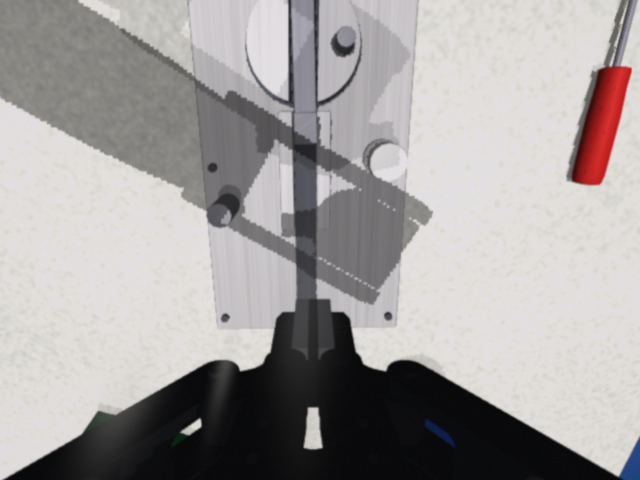

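The bar lies straight through the slot with its lug at the guide's front end. The peg (344,38) is on the -y side, and the pin and tub are still standing. The arm is clear, so I'm handing in.

```bash
python3 -c "
from cell import *
print(job_done())"
```

```text
the job is handed in; nothing more can be done
None
```

The job is handed in: I turned the disc by its peg until the slot lined up, then pushed the bar through it until it stopped against a 20 N push at about the fully-home position. The arm finished clear, at 12.8 s on the clock. The nose touching the stop was judged from that stall and the tail position, not seen directly.

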